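# Latch and pin the polishing unit's cover

## Robot

A 6-joint arm with a two-finger parallel gripper is mounted at the origin on the work surface. World frame = base frame: x ahead of the robot, y to its left, z up, the work surface at z = 0. Lengths are in m, angles in rad, forces in N, time in s.
With the tool pointing down it reaches from about 0.225 to 0.875 m from the base axis. Payload 3.4 kg.
Tool frame: the origin (TCP) lies where the fingers leave the gripper's body, on its centre line; the fingertips stand 73 mm ahead of it and the grasp point (between the pads) lies 54 mm ahead of it (manip.pinch_z is the distance from the TCP to the grasp point, in m); z points along the fingers, y is the line along which they close (so a half turn about z gives the same grasp; the last joint's range is limited). The gripper opens to 85 mm and grips with 20 to 120 N. Pads are 22 mm wide; open, the fingers measure 114 mm over their backs; the gripper's body (76 mm by 85 mm) begins 54 mm behind the grasp point. The pads swing forward as they close: fully open they stand 13 mm farther back than shut.
Start: joints at [-1.291, 0.276, 1.505, -0, 1.361, -0.121], TCP at [0.224, -0.529, 0.304] pointing down, gripper open.
Joint ranges: [-2.89, 2.89], [-0.75, 2.08], [0.22, 2.7], [-1.18, 4.32], [0.11, 2.71], [-2.7, 2.7]. Speed limits (rad/s): [2.57, 2.57, 3.14, 3.14, 3.14, 3.14].

## Interface

Orientations are given as a unit quaternion [w, x, y, z].
In Python, from rig import readout, imaging, manip gives the robot as it stands. The module is installed in compiled form; this text tells all that it offers.
- The arm moves only by the tool servo_tool, never from a script. Its argument "moves" is a list of rows, each an object with "dp": the shift along the tool's x, y, z in units of 0.2 m (1.0 is 0.2 m), a list of three; "delta_rot": the turn, a rotation vector about the tool's x, y, z in units of 0.1 rad (1.0 is 0.1 rad), a list of three; "fingers": the opening, from 0 (shut) to 1 (fully open). In form: [{"dp": [dx, dy, dz], "delta_rot": [wx, wy, wz], "fingers": fingers}, ...]. A call has 1 to 5 rows; each row shifts and turns the commanded pose from where the row before left it, along the tool's axes as they then stand; what a row does not reach is not made up. A row lasts 1/10 s, in which the tool goes at most 50 mm and 8.59 degrees, less where a joint would pass 70% of its speed; a pose out of reach is approached as far as the arm can. A call with a number of a shift or a turn outside -1 to 1 is refused whole. A call with a gripper value outside its range is refused whole. The fingers move at their own pace and stop on an object; "force" is the grip in N (left out, the last holds). Time passes only in rows, so rows that do not move let the fingers close. It gives the time, the measured TCP pose, the force, the opening and the grip force at its end, in the units of the state.
- readout.get_state(): the state, without advancing time (a new reading comes with each control period).
- imaging.get_image(name): name is "scene" or "top" or "wrist"; returns (picture, depth): 400x640x3 uint8, red, green, blue; 400x640 float32, m along the optical axis (not along the pixel's ray), 0 where there is no reading.
- imaging.calibration(name): a dict with "intrinsics" (3x3 intrinsics, pixels), "R" (3x3) and "t" (3): a world point X has camera coordinates R X + t; the wrist camera has in their place "hand_eye" (4x4, takes a point from camera to tool coordinates, whose origin is the TCP and whose axes are the flange's). Camera axes: x right, y down, z forward; pixel columns grow to the right and rows downward; lengths in m; the calibration is good to about 2 mm. A picture is of the moment at which its call begins: read the wrist's pose just before it. calibration takes no time and is no camera call.
- manip.sign_off(): hands the job in; it is judged then, once.
The state is a dict: "clock": time; "qpos": joint angles; "qd": joint speeds; "effort": joint torques, N m; "position": TCP position; "ee_rot": TCP orientation; "contact_force": force on the tool from outside, world axes, zero at the start; "moment": the same for the moment, N m; "width": finger opening in m; "gripper_force": force on a finger pad.
Only numpy, scipy, OpenCV 4.12 (cv2) and the standard library are available. Lean on these libraries where they do the work, as an engineer would, in place of code of your own. Each camera call takes 0.05 s, during which the arm holds its last target. There are 200 camera calls.

## Task

Lock the sloping cover of the lens polishing unit: swing the flat latch bar down across the cover until it rests fully home on the ledge of its catch, and only then take the loose retaining pin from its rest block and push it through the bar into the catch, head fully home against the bar, and let go. Leave the bin, the bottle and the pot where they stand.

Things in the scene. Friction and masses are not known exactly. Their poses are not given: they have to be found in the camera images.
- latch (a joint): Angle of the latch bar: 0 = closed on the catch's ledge (end stop), grows to 1.45 as its free end swings up the slope. A flat plain-steel strip, 215 x 36 x 8 mm, that turns in the plane of the sloping front, its upper face 20 mm above the slope. Stiff hinge: it stays where it is left and needs 2 to 4 N at the post. Its 20 mm pin hole is 165 mm from the hinge axis.
- latch_post (a point): On the axis of the steel finger post (18 mm diameter, 50 mm tall) that stands square out of the bar, 95 mm from the hinge axis. The point is 25 mm above the bar's upper face, at half the post's height, and moves with the bar. z: along the post, out of the slope; -y: from the hinge along the bar to its free end; x: across the bar, the way it opens.
- latch_pivot (a point): On the hinge axis, level with the bar's upper face, at the bolt (head 24 mm wide, 6 mm high) by the bar's end farther from the robot.
- catch: Dark steel catch fixed on the slope: block 36 x 50 x 12 mm with an 18 mm hole through it and the slope (over 60 mm deep), and a 22 mm high ledge on its lower side for the bar. Origin: hole axis at the slope's surface, 20 mm under the closed bar's upper face. z: hole axis, out of the slope; x: up the slope; y: along the closed bar, hinge 165 mm off at +y. The closed bar's hole is centred over it.
- pin: Loose plain-steel pin, 105 mm long, 0.16 kg: shank 14 mm diameter, 60 mm long with tapered tip; round head 28 mm diameter, 45 mm tall. Origin: centre of the tip; z: along the pin towards the head. Starts upright in the rest block. Fully home, its origin is 40 mm below the catch's origin along the catch's z.
- pin_head (a point): Point on the pin's axis, 85 mm above its tip, 25 mm above the head's underside: where to grip it.
- pin_rest: Grey block 80 x 80 x 62 mm fixed on the bench in front of the unit's low edge (robot's left), in either of two places, with an upright 18 mm hole in the middle where the pin stands, its head on the block's top. Origin: centre of its underside.
- unit: Fixed cream polishing unit, 300 mm wide, 335 mm deep, turned so that its front faces the robot's left. Low front edge 50 mm high; from it a slope 260 mm long, 30 degrees to the horizontal, rises to 180 mm; behind it an open tray on top reaches 225 mm. Cover, bar and catch are on the slope. Origin: on the bench under the middle of the front face; x to its back, y to its left (away from the robot).
- lens_bin: Bystander: open green bin 100 x 80 x 50 mm in the other of the two places before the unit's low edge. Origin: centre of underside.
- bottle: Bystander: white bottle, 60 mm diameter, 150 mm tall. Origin: centre of underside.
- slurry_pot: Bystander: white open pot, 90 mm across, 70 mm tall. Origin: centre of underside.
Mind the look-alikes: they are no part of the job. There is more than one size of the pin; the job needs the middle-sized.

How it is judged:
By the outcome, as a careful person would: the job done as asked, in the order asked, and still so for the second after the job is handed in, with the robot touching nothing.
It also fails if it takes over 56 s, if anything falls off the work surface, if the arm or the gripper's body presses on something with over 40 N, if the wrist force passes 120 N, or if a joint passes its speed limit or range.

## Working session

There is one attempt and no reset: what is moved stays moved. The work goes in short steps, Python scripts to look and compute and a tool call to move; the robot and the scene stay as the last step left them, time stands still between calls to the robot, and variables do not carry over. Pictures are saved under pics/ and viewed, at most 10 in all, crops included, and the job is handed in when it is done.

Besides the shell and the picture viewer there is one more tool, called after ">>>" by a JSON object that holds its "op" and its "data". servo_tool: Moves the arm, as the interface text tells. Its arguments: {"type":"object","properties":{"moves":{"type":"array"},"force":{"type":"number"}},"required":["moves"]}

```bash
mkdir -p pics
cat > h.py <<'E'
import numpy as np, cv2
from rig import readout, imaging, manip
from scipy.spatial.transform import Rotation as Ro
def grab(n):
    s=readout.get_state(); p,d=imaging.get_image(n); c=imaging.calibration(n)
    K=np.array(c["intrinsics"])
    if n=="wrist":
        T=np.eye(4);w=s["ee_rot"];T[:3,:3]=Ro.from_quat([w[1],w[2],w[3],w[0]]).as_matrix();T[:3,3]=s["position"]
        M=T@np.array(c["hand_eye"])
    else:
        M=np.eye(4);R=np.array(c["R"]);M[:3,:3]=R.T;M[:3,3]=-R.T@np.array(c["t"])
    v,u=np.mgrid[:400,:640]
    P=np.stack([(u-K[0,2])/K[0,0]*d,(v-K[1,2])/K[1,1]*d,d],-1)
    W=P@M[:3,:3].T+M[:3,3]; W[d==0]=np.nan
    return p,d,W,K,M
def save(n,p): cv2.imwrite("pics/"+n,cv2.cvtColor(p,cv2.COLOR_RGB2BGR))
E
python3 - <<'E'
from h import *
for n in("scene","top"):
    p,d,W,K,M=grab(n); np.savez(n+".npz",p=p,W=W,K=K,M=M); save(n+".png",p); print(n,M.round(3).tolist(),K[0,0])
s=readout.get_state();print(s)
E
```

```text
scene [[-0.514, 0.706, -0.487, 1.06], [0.858, 0.423, -0.292, 0.261], [0.0, -0.568, -0.823, 0.907], [0.0, 0.0, 0.0, 1.0]] 394.393497424954
top [[0.012, -0.978, 0.21, 0.291], [-1.0, -0.012, 0.001, -0.01], [0.001, -0.21, -0.978, 1.434], [0.0, 0.0, 0.0, 1.0]] 469.5386613571763
{'clock': 0.1, 'qpos': array([-1.29100744e+00,  2.76534757e-01,  1.50600894e+00,  7.13115353e-06,
        1.36069867e+00, -1.21012164e-01]), 'qd': array([ 7.87720369e-05, -1.19110809e-04, -3.26710086e-03,  1.58477276e-03,
        1.60904200e-04,  8.09343515e-04]), 'effort': array([ 1.75359466e-03, -4.17698407e+01, -2.46404636e+01, -1.11881504e-04,
        5.75494225e-03,  1.44522943e-05]), 'position': array([ 0.22423241, -0.52909418,  0.30312344]), 'ee_rot': array([-8.22535329e-04,  9.79986742e-01,  1.99061056e-01, -6.19396894e-05]), 'contact_force': array([-0.00685946, -0.35467036,  0.3454491 ]), 'moment': array([-0.00629063,  0.00656508, -0.03655223]), 'gripper_force': 0.0, 'width': 0.08537682391116554}
```

View pics/scene.png

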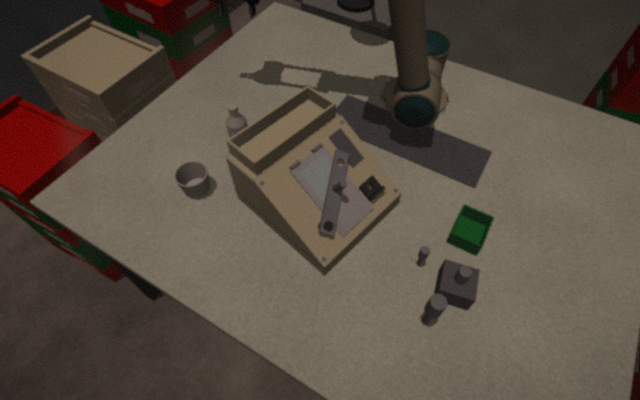

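View pics/top.png

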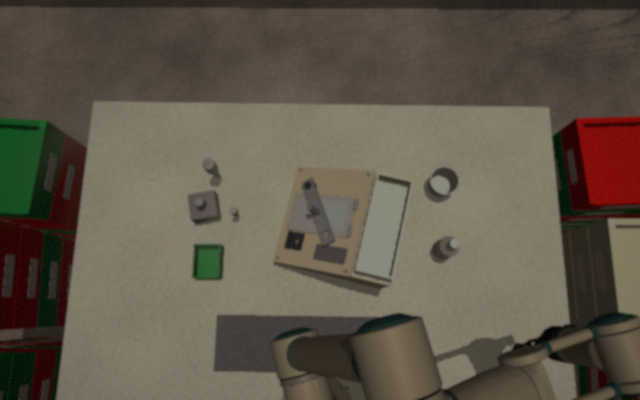

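The scene view shows three pins: one standing in the grey block at (463,273), a small one on the bench at (424,255) and a large one on the bench at (435,308). The one in the block fits the description: it is middle-sized and in the rest block. The bar lies open: pivot at (328,227), post at (338,187), hole at (341,160). The catch is at (371,188). I'll confirm in one enlarged crop and measure.

Run:
```python
from h import *
z=np.load("scene.npz");p,W=z["p"],z["W"]
a=cv2.resize(p[140:250,225:405],None,fx=4.4,fy=4.4,interpolation=cv2.INTER_CUBIC)[:,:]
b=cv2.resize(p[200:330,400:500],None,fx=4,fy=4,interpolation=cv2.INTER_CUBIC)
a=cv2.convertScaleAbs(a,alpha=1.8);b=cv2.convertScaleAbs(b,alpha=1.8)
save("cropA.png",a);save("cropB.png",b)
# slope plane: RANSAC-ish over the unit's cream face in both cams
for n,(r0,r1,c0,c1) in {"scene":(100,265,230,400),"top":(165,285,275,375)}.items():
    z=np.load(n+".npz");X=z["W"][r0:r1,c0:c1].reshape(-1,3);X=X[np.isfinite(X).all(1)]
    X=X[(X[:,2]>.06)&(X[:,2]<.2)];best=0;rng=np.random.default_rng(0)
    for _ in range(800):
        q=X[rng.choice(len(X),3,False)];nn=np.cross(q[1]-q[0],q[2]-q[0]);l=np.linalg.norm(nn)
        if l<1e-6: continue
        nn/=l;nn*=np.sign(nn[2])
        if abs(nn[2]-.866)>.05: continue
        m=abs((X-q[0])@nn)<.002
        if m.sum()>best:best=m.sum();B=m
    c=X[B].mean(0);nn=np.linalg.svd(X[B]-c,full_matrices=False)[2][2];nn*=np.sign(nn[2])
    print(n,best,len(X),"n",nn.round(4),"off",round(nn@c,4))
    H=z["W"]@nn-nn@c
    S=z["W"]
    inb=np.zeros(H.shape,bool);inb[r0:r1,c0:c1]=1
    for lo,hi in((.009,.015),(.016,.0235),(.024,.029),(.06,.075)):
        m=((H>lo)&(H<hi)&inb&(S[...,2]<.24)).astype(np.uint8)
        k,L,st,ce=cv2.connectedComponentsWithStats(m)
        for i in range(1,k):
            if st[i,4]>8: print(lo,hi,st[i].tolist(),S[L==i].mean(0).round(4))
# block & pin heads
for n,bx in {"scene":(240,330,410,490),"top":(150,230,180,245)}.items():
    S=np.load(n+".npz")["W"];r0,r1,c0,c1=bx
    inb=np.zeros(S.shape[:2],bool);inb[r0:r1,c0:c1]=1
    for lo,hi in((.02,.05),(.055,.068),(.072,.1),(.1,.115),(.115,.2)):
        m=((S[...,2]>lo)&(S[...,2]<hi)&inb).astype(np.uint8)
        k,L,st,ce=cv2.connectedComponentsWithStats(m)
        for i in range(1,k):
            if st[i,4]>8: print(n,lo,hi,st[i].tolist(),S[L==i].mean(0).round(4),"min",S[L==i].min(0).round(3),"max",S[L==i].max(0).round(3))
```

```text
scene 4872 15227 n [0.1162 0.4806 0.8692] off 0.1603
0.009 0.015 [324, 100, 5, 6, 10] [ 0.3872 -0.1228  0.2137]
0.009 0.015 [393, 100, 7, 9, 16] [0.2367 0.016  0.1579]
0.009 0.015 [288, 114, 44, 34, 89] [ 0.4767 -0.1141  0.1978]
0.009 0.015 [316, 144, 6, 5, 14] [ 0.4938 -0.0802  0.1744]
0.009 0.015 [239, 149, 5, 7, 17] [ 0.6389 -0.2006  0.2239]
0.009 0.015 [277, 148, 10, 8, 18] [ 0.5721 -0.136   0.1972]
0.009 0.015 [244, 156, 32, 16, 62] [ 0.6307 -0.1559  0.2001]
0.009 0.015 [290, 160, 11, 10, 30] [ 0.574  -0.0987  0.1742]
0.009 0.015 [360, 175, 21, 26, 199] [0.4833 0.0674 0.0955]
0.009 0.015 [398, 260, 2, 5, 9] [0.5906 0.2115 0.0014]
0.016 0.0235 [325, 100, 6, 5, 12] [ 0.3887 -0.1169  0.2198]
0.016 0.0235 [396, 100, 4, 5, 9] [0.2362 0.0181 0.1657]
0.016 0.0235 [253, 108, 83, 62, 229] [ 0.5325 -0.1272  0.2064]
0.016 0.0235 [319, 149, 30, 87, 1016] [0.567  0.0062 0.1277]
0.016 0.0235 [244, 153, 5, 5, 16] [ 0.6415 -0.1854  0.2239]
0.016 0.0235 [370, 186, 16, 14, 64] [0.4886 0.0906 0.0924]
0.024 0.029 [328, 100, 5, 5, 10] [ 0.3881 -0.1095  0.2242]
0.024 0.029 [317, 106, 19, 15, 35] [ 0.
[... 2604 characters left out ...]
451 0.061 ] min [0.541 0.301 0.055] max [0.636 0.393 0.068]
top 0.072 0.1 [208, 166, 11, 9, 31] [0.6846 0.3104 0.089 ] min [0.677 0.301 0.076] max [0.701 0.331 0.1  ]
top 0.072 0.1 [198, 201, 9, 8, 27] [0.5808 0.3394 0.0861] min [0.575 0.333 0.073] max [0.593 0.352 0.098]
top 0.072 0.1 [230, 207, 8, 8, 45] [0.5683 0.2501 0.081 ] min [0.558 0.24  0.072] max [0.579 0.259 0.087]
top 0.1 0.115 [210, 164, 7, 9, 18] [0.6859 0.3074 0.108 ] min [0.677 0.301 0.101] max [0.703 0.319 0.115]
top 0.1 0.115 [194, 198, 10, 9, 72] [0.5876 0.3466 0.1054] min [0.575 0.334 0.1  ] max [0.6   0.361 0.112]
top 0.115 0.2 [203, 158, 13, 14, 134] [0.6929 0.3171 0.1317] min [0.676 0.301 0.116] max [0.712 0.335 0.139]
```

View pics/cropA.png

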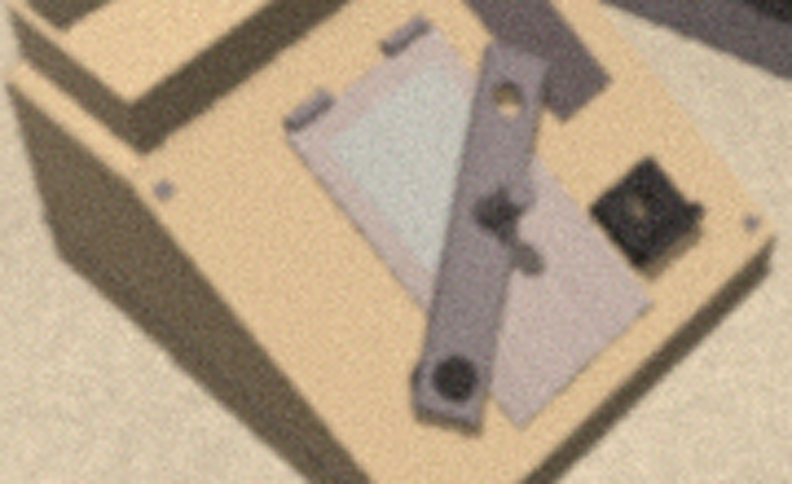

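View pics/cropB.png

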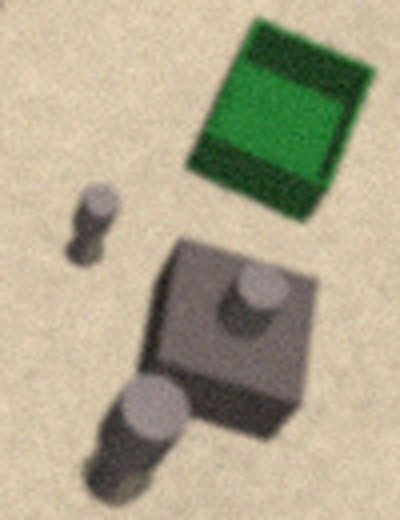

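The crops confirm it: the middle-sized pin stands in the grey block, head top about 107 mm up. The small pin (crop B 100,200) and the large one (150,405) stand loose on the bench. In crop A the bar is open, about 0.63 rad by the geometry. First I move above the bar.

>>> {"op": "servo_tool", "data": {"moves": [{"dp": [0,0,-0.15],"delta_rot": [0,0,0],"fingers": 1},{"dp": [0,0,-0.2],"delta_rot": [0,0,0],"fingers": 1},{"dp": [0.13,-0.09,-0.15],"delta_rot": [0,0,0],"fingers": 1},{"dp": [0.13,-0.09,0],"delta_rot": [0,0,0],"fingers": 1},{"dp": [0.13,-0.09,0],"delta_rot": [0,0,0],"fingers": 1}]}}

```text
clock: 0.6
position: [0.2755, -0.4487, 0.4047]
ee_rot: [0.001, 0.98, 0.199, 0.0]
contact_force: [0.1, -0.2, -0.3]
width: 0.0853
gripper_force: 0.0
```

>>> {"op": "servo_tool", "data": {"moves": [{"dp": [0.13,-0.09,0],"delta_rot": [0,0,0],"fingers": 1},{"dp": [0.13,-0.09,0],"delta_rot": [0,0,0],"fingers": 1},{"dp": [0.13,-0.09,0],"delta_rot": [0,0,0],"fingers": 1},{"dp": [0.13,-0.09,0],"delta_rot": [0,0,0],"fingers": 1},{"dp": [0.13,-0.09,0],"delta_rot": [0,0,0],"fingers": 1}]}}

```text
clock: 1.1
position: [0.36, -0.3144, 0.4035]
ee_rot: [-0.0, 0.98, 0.199, -0.0]
contact_force: [-0.1, -0.5, 0.8]
width: 0.0855
gripper_force: 0.0
```

>>> {"op": "servo_tool", "data": {"moves": [{"dp": [0.13,-0.09,0],"delta_rot": [0,0,0],"fingers": 1},{"dp": [0.13,-0.09,0],"delta_rot": [0,0,0],"fingers": 1},{"dp": [0.13,-0.09,0],"delta_rot": [0,0,0],"fingers": 1},{"dp": [0.13,-0.09,0],"delta_rot": [0,0,0],"fingers": 1},{"dp": [0.13,-0.09,0],"delta_rot": [0,0,0],"fingers": 1}]}}

```text
clock: 1.6
position: [0.4446, -0.1808, 0.4035]
ee_rot: [-0.0, 0.98, 0.199, -0.0]
contact_force: [0.2, -1.1, 0.7]
width: 0.0856
gripper_force: 0.0
```

>>> {"op": "servo_tool", "data": {"moves": [{"dp": [0.13,-0.09,0],"delta_rot": [0,0,-1],"fingers": 1},{"dp": [0,0,0],"delta_rot": [0,0,-1],"fingers": 1},{"dp": [0,0,0],"delta_rot": [0,0,-1],"fingers": 1},{"dp": [0,0,0],"delta_rot": [0,0,-1],"fingers": 1},{"dp": [0,0,0],"delta_rot": [0,0,-1],"fingers": 1}]}}

```text
clock: 2.1
position: [0.461, -0.1551, 0.4034]
ee_rot: [-0.0, 0.899, 0.437, -0.0]
contact_force: [-0.5, 0.3, 0.5]
width: 0.0859
gripper_force: 0.0
```

>>> {"op": "servo_tool", "data": {"moves": [{"dp": [0,0,0],"delta_rot": [0,0,-1],"fingers": 1},{"dp": [0,0,0],"delta_rot": [0,0,-1],"fingers": 1},{"dp": [0,0,0],"delta_rot": [0,0,-1],"fingers": 1},{"dp": [0,0,0],"delta_rot": [0,0,-1],"fingers": 1},{"dp": [0,0,0],"delta_rot": [0,0,-1],"fingers": 1}]}}

```text
clock: 2.6
position: [0.461, -0.1553, 0.4034]
ee_rot: [-0.0, 0.763, 0.646, -0.0]
contact_force: [-0.3, -0.1, 0.2]
width: 0.0856
gripper_force: 0.0
```

>>> {"op": "servo_tool", "data": {"moves": [{"dp": [0,0,0],"delta_rot": [0,0,-1],"fingers": 1},{"dp": [0,0,0],"delta_rot": [0,0,-1],"fingers": 1},{"dp": [0,0,0],"delta_rot": [0,0,-1],"fingers": 1},{"dp": [0,0,0],"delta_rot": [0,0,-1],"fingers": 1},{"dp": [0,0,0],"delta_rot": [0,0,-1],"fingers": 1}]}}

```text
clock: 3.1
position: [0.461, -0.1553, 0.4034]
ee_rot: [-0.0, 0.58, 0.815, -0.0]
contact_force: [0.2, 0.4, -0.0]
width: 0.0855
gripper_force: 0.0
```

>>> {"op": "servo_tool", "data": {"moves": [{"dp": [0,0,0],"delta_rot": [0,0,-1],"fingers": 1},{"dp": [0,0,0],"delta_rot": [0,0,-1],"fingers": 1},{"dp": [0,0,0],"delta_rot": [0,0,-1],"fingers": 1},{"dp": [0,0,0],"delta_rot": [0,0,-1],"fingers": 1},{"dp": [0,0,0],"delta_rot": [0,0,-1],"fingers": 1}]}}

```text
clock: 3.6
position: [0.461, -0.1553, 0.4034]
ee_rot: [-0.001, 0.36, 0.933, 0.0]
contact_force: [0.2, -0.2, -0.1]
width: 0.0854
gripper_force: 0.0
```

>>> {"op": "servo_tool", "data": {"moves": [{"dp": [0,0,0],"delta_rot": [0,0,-1],"fingers": 1},{"dp": [0,0,0],"delta_rot": [0,0,-1],"fingers": 1},{"dp": [0,0,0],"delta_rot": [0,0,-1],"fingers": 1},{"dp": [0,0,0],"delta_rot": [0,0,-1],"fingers": 1},{"dp": [0,0,0],"delta_rot": [0,0,-1],"fingers": 1}]}}

```text
clock: 4.1
position: [0.461, -0.1553, 0.4034]
ee_rot: [-0.001, 0.118, 0.993, 0.0]
contact_force: [0.6, -0.3, -0.3]
width: 0.0856
gripper_force: 0.0
```

```bash
cat >> h.py <<'E'
def pose(s=None):
    s=s or readout.get_state();w=s["ee_rot"]
    return np.array(s["position"]),Ro.from_quat([w[1],w[2],w[3],w[0]]).as_matrix()
n=np.array([.1166,.4829,.868]);n/=np.linalg.norm(n)
yc=np.cross([n[0],n[1],0],[0,0,1.]);yc/=np.linalg.norm(yc);yc*=np.sign(yc[0]);xc=np.cross(yc,n)
RT=np.stack([-yc,-xc,-n],1)   # tool square to the slope, closing along the slope
def to(target,R=RT,grasp=True):
    """shift in tool axes (units of .2 m) and rotvec (units .1 rad) to bring grasp point to target with R"""
    p,Rc=pose();g=np.array(target)-(manip.pinch_z*R[:,2] if grasp else 0)
    print("dp",(Rc.T@(g-p)/.2).round(3),"dp in R",(R.T@(g-p)/.2).round(3),"rot",(Ro.from_matrix(Rc.T@R).as_rotvec()*10).round(2))
E
python3 - <<'E'
from h import *
print(n,yc,xc,manip.pinch_z,readout.get_state()["qpos"].round(2))
piv=np.array([.6423,.031,.1028]); a=.63
post=piv-.095*(np.cos(a)*yc-np.sin(a)*xc)+.025*n
print("post",post); to(post+.1*n)
print(imaging.calibration("wrist"))
E
```

```text
[0.11658764 0.48284883 0.86790802] [ 0.97206479 -0.23471268  0.        ] [-0.20370902 -0.84366283  0.49672494] 0.0539 [-0.47  0.1   1.49 -0.    1.55 -1.8 ]
post [0.55919512 0.01386962 0.15229878]
dp [-0.28   1.32   0.588] dp in R [-0.279  1.437 -0.145] rot [ 5.2  -0.01  0.01]
{'intrinsics': array([[353.10388338,   0.        , 321.85609723],
       [  0.        , 353.10388338, 200.47389334],
       [  0.        ,   0.        ,   1.        ]]), 'hand_eye': array([[-3.47856034e-04, -9.47763929e-01, -3.18972434e-01,
         8.33039377e-02],
       [ 9.99999929e-01, -3.75945783e-04,  2.64970977e-05,
         2.45145796e-04],
       [-1.45029335e-04, -3.18972403e-01,  9.47763992e-01,
        -6.98228346e-02],
       [ 0.00000000e+00,  0.00000000e+00,  0.00000000e+00,
         1.00000000e+00]])}
```

>>> {"op": "servo_tool", "data": {"moves": [{"dp": [-0.035,0.165,0],"delta_rot": [0,0,0],"fingers": 1},{"dp": [-0.035,0.165,0],"delta_rot": [0,0,0],"fingers": 1},{"dp": [-0.035,0.165,0],"delta_rot": [0,0,0],"fingers": 1},{"dp": [-0.035,0.165,0],"delta_rot": [0,0,0],"fingers": 1},{"dp": [-0.035,0.165,0],"delta_rot": [0,0,0],"fingers": 1}]}}

```text
clock: 4.6
position: [0.5348, -0.0022, 0.4035]
ee_rot: [-0.0, 0.12, 0.993, -0.0]
contact_force: [0.7, -0.4, 0.1]
width: 0.0858
gripper_force: 0.0
```

>>> {"op": "servo_tool", "data": {"moves": [{"dp": [-0.035,0.165,0.13],"delta_rot": [0.8,0,0],"fingers": 1},{"dp": [-0.035,0.165,0.13],"delta_rot": [1,0,0],"fingers": 1},{"dp": [-0.035,0.165,0.1],"delta_rot": [1,0,0],"fingers": 1},{"dp": [0,0,0],"delta_rot": [1,0,0],"fingers": 1},{"dp": [0,0,0],"delta_rot": [1,0,0],"fingers": 1}]}}

```text
clock: 5.1
position: [0.577, 0.0828, 0.322]
ee_rot: [-0.03, 0.115, 0.964, -0.238]
contact_force: [-0.2, 0.0, 0.7]
width: 0.0852
gripper_force: 0.0
```

>>> {"op": "servo_tool", "data": {"moves": [{"dp": [0,0,0],"delta_rot": [0.4,0,0],"fingers": 1},{"dp": [0,0,0],"delta_rot": [0,0,0],"fingers": 1}]}}

```text
clock: 5.3
position: [0.577, 0.0829, 0.3219]
ee_rot: [-0.032, 0.115, 0.959, -0.256]
contact_force: [0.6, 0.3, -0.1]
width: 0.0854
gripper_force: 0.0
```

Run:
```python
from h import *
p,d,W,K,M=grab("wrist"); np.savez("w1.npz",p=p,W=W,K=K,M=M); save("w1.png",cv2.convertScaleAbs(p,alpha=1.6))
piv=np.array([.6423,.031,.1028]); a=.63
post=piv-.095*(np.cos(a)*yc-np.sin(a)*xc)+.025*n; to(post+.1*n)
# coordinates of every pixel in catch frame axes relative to guessed pivot
C=np.stack([(W-piv)@xc,(W-piv)@yc,(W-piv)@n],-1)
for lo,hi in((-.022,-.018),(-.010,-.004),(-.002,.002),(.004,.008),(.045,.055)):
    m=((C[...,2]>lo)&(C[...,2]<hi)).astype(np.uint8)
    k,L,st,ce=cv2.connectedComponentsWithStats(m)
    for i in range(1,k):
        if st[i,4]>150: print(lo,hi,st[i].tolist(),np.median(C[L==i],0).round(4),np.mean(C[L==i],0).round(4))
```

```text
dp [0.006 0.117 0.145] dp in R [0.006 0.117 0.145] rot [-0.   -0.03 -0.01]
-0.022 -0.018 [159, 0, 361, 322, 50707] [ 0.0712 -0.1425 -0.0197] [ 0.0705 -0.1054 -0.0197]
-0.022 -0.018 [562, 42, 78, 299, 3053] [-0.1721 -0.0671 -0.02  ] [-0.1721 -0.0585 -0.02  ]
-0.022 -0.018 [288, 105, 25, 11, 200] [ 0.0967 -0.1369 -0.0198] [ 0.0966 -0.137  -0.0198]
-0.01 -0.004 [139, 0, 52, 282, 2106] [ 0.2044 -0.1224 -0.007 ] [ 0.2044 -0.115  -0.007 ]
-0.01 -0.004 [400, 38, 57, 71, 3006] [-0.0018 -0.1667 -0.0084] [-0.0014 -0.1656 -0.0083]
-0.01 -0.004 [216, 123, 11, 37, 160] [ 0.1599 -0.1123 -0.0094] [ 0.1599 -0.1126 -0.0093]
-0.01 -0.004 [590, 189, 50, 175, 2437] [-0.1946  0.0162 -0.0072] [-0.1948  0.0182 -0.0071]
-0.01 -0.004 [226, 212, 11, 32, 187] [ 0.1589 -0.0372 -0.0093] [ 0.159  -0.0375 -0.0092]
-0.002 0.002 [130, 0, 53, 286, 1492] [ 0.2083 -0.1227  0.    ] [ 0.2083 -0.1146  0.    ]
-0.002 0.002 [450, 37, 21, 72, 754] [-0.023  -0.1671  0.0011] [-0.0231 -0.1666  0.001 ]
-0.002 0.002 [258, 71, 178, 227, 8833] [ 0.0643 -0.0909  0.0003] [ 0.0588 -0.0836  0.0002]
-0.002 0.002 [606, 270, 34, 108, 1029] [-2.07e-01  5.99e-02 -2.00e-04] [-2.07e-01  6.06e-02 -1.00e-04]
0.004 0.008 [121, 0, 55, 292, 1589] [ 0.2117 -0.121   0.006 ] [ 0.2117 -0.1137  0.006 ]
0.004 0.008 [400, 262, 26, 25, 492] [-0.0012 -0.0011  0.0063] [-0.0011 -0.001   0.0063]
0.004 0.008 [619, 324, 21, 68, 572] [-0.2173  0.0957  0.0058] [-0.2174  0.095   0.0059]
0.045 0.055 [344, 195, 27, 26, 517] [ 0.0542 -0.078   0.0501] [ 0.0542 -0.0779  0.0499]
```

View pics/w1.png

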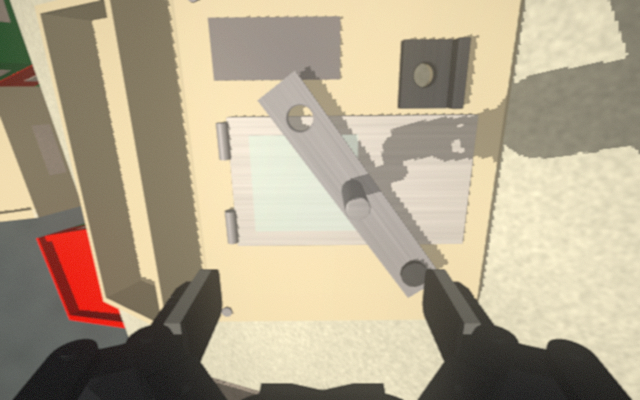

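The wrist view shows the pivot bolt at (413,273), the post top at (356,200), the bar's hole at (300,117) and the catch hole at (424,74). The radii (94.8 mm and 165 mm) match the description. I go down to grip the post.

>>> {"op": "servo_tool", "data": {"moves": [{"dp": [0.012,0.126,0],"delta_rot": [0,0,0],"fingers": 1},{"dp": [0,0,0.12],"delta_rot": [0,0,0],"fingers": 1},{"dp": [0,0,0.12],"delta_rot": [0,0,0],"fingers": 1},{"dp": [0,0,0.12],"delta_rot": [0,0,0],"fingers": 1},{"dp": [0,0,0.12],"delta_rot": [0,0,0],"fingers": 1}]}}

```text
clock: 5.85
position: [0.5683, 0.0559, 0.2277]
ee_rot: [-0.03, 0.117, 0.96, -0.255]
contact_force: [-0.8, 0.4, -0.2]
width: 0.0851
gripper_force: 0.0
```

>>> {"op": "servo_tool", "data": {"force": 30, "moves": [{"dp": [0,0,0.1],"delta_rot": [0,0,0],"fingers": 1},{"dp": [0,0,0.055],"delta_rot": [0,0,0],"fingers": 1},{"dp": [0,0,0],"delta_rot": [0,0,0],"fingers": 0.25},{"dp": [0,0,0],"delta_rot": [0,0,0],"fingers": 0.1},{"dp": [0,0,0],"delta_rot": [0,0,0],"fingers": 0.1}]}}

```text
clock: 6.35
position: [0.5656, 0.0423, 0.2021]
ee_rot: [-0.03, 0.116, 0.96, -0.255]
contact_force: [-0.8, 0.0, 1.2]
width: 0.0443
gripper_force: 0.0
```

>>> {"op": "servo_tool", "data": {"moves": [{"dp": [0,0,0],"delta_rot": [0,0,0],"fingers": 0.1},{"dp": [0,0,0],"delta_rot": [0,0,0],"fingers": 0.1},{"dp": [0,0,0],"delta_rot": [0,0,0],"fingers": 0.1}]}}

```text
clock: 6.65
position: [0.5656, 0.0427, 0.2017]
ee_rot: [-0.03, 0.116, 0.96, -0.255]
contact_force: [1.4, 3.0, 2.4]
width: 0.017
gripper_force: 29.7
```

Run:
```python
from h import *
s=readout.get_state();p,R=pose(s);piv=np.array([.6423,.031,.1028])-.001*(xc+yc)
g=p+.0539*R[:,2]-piv;r=np.array([g@xc,g@yc,g@n]);print(r.round(4),np.hypot(r[0],r[1]),s["width"],R.T@s["contact_force"])
r0=np.arctan2(r[0],-r[1]);print(r0)
k=5
A=np.linspace(r0,0,2*k+1)
for i in range(2*k): print(((-.095*np.cos(A[i+1])+.095*np.cos(A[i]))*-5).round(3),((.095*np.sin(A[i+1])-.095*np.sin(A[i]))*-5).round(3))
```

```text
[ 0.0558 -0.0763  0.0286] 0.09448050737437837 0.017017982975466982 [-0.6071842   1.65202562 -3.69831885]
0.6311758729128253
0.017 0.025
0.015 0.026
0.014 0.027
0.012 0.027
0.01 0.028
0.008 0.029
0.007 0.029
0.005 0.03
0.003 0.03
0.001 0.03
```

>>> {"op": "servo_tool", "data": {"moves": [{"dp": [0.017,0.025,0],"delta_rot": [0,0,0],"fingers": 0.1},{"dp": [0.015,0.026,0],"delta_rot": [0,0,0],"fingers": 0.1},{"dp": [0.014,0.027,0],"delta_rot": [0,0,0],"fingers": 0.1},{"dp": [0.012,0.027,0],"delta_rot": [0,0,0],"fingers": 0.1},{"dp": [0.01,0.028,0],"delta_rot": [0,0,0],"fingers": 0.1}]}}

```text
clock: 7.15
position: [0.5558, 0.0669, 0.1893]
ee_rot: [-0.032, 0.117, 0.959, -0.257]
contact_force: [-1.8, -1.5, 8.9]
width: 0.0171
gripper_force: 29.9
```

>>> {"op": "servo_tool", "data": {"moves": [{"dp": [0.008,0.029,0],"delta_rot": [0,0,0],"fingers": 0.1},{"dp": [0.007,0.029,0],"delta_rot": [0,0,0],"fingers": 0.1},{"dp": [0.005,0.03,0],"delta_rot": [0,0,0],"fingers": 0.1},{"dp": [0.003,0.025,0],"delta_rot": [0,0,0],"fingers": 0.1},{"dp": [0,0,0],"delta_rot": [0,0,0],"fingers": 0.1}]}}

```text
clock: 7.65
position: [0.5542, 0.0882, 0.1773]
ee_rot: [-0.034, 0.117, 0.959, -0.257]
contact_force: [-5.7, 2.5, 9.6]
width: 0.0173
gripper_force: 30.0
```

```bash
cat > chk.py <<'E'
from h import *
s=readout.get_state();p,R=pose(s);piv=np.array([.6423,.031,.1028])-.001*(xc+yc)
g=p+.0539*R[:,2]-piv;r=np.array([g@xc,g@yc,g@n]);print(r.round(4),np.hypot(r[0],r[1]),np.arctan2(r[0],-r[1]),s["width"],s["gripper_force"],"tool F",R.T@s["contact_force"])
E
python3 chk.py
```

```text
[ 0.0079 -0.0985  0.0281] 0.09877216524694014 0.0796287248570384 0.01729454518347597 30.00740736722946 tool F [ 6.23642626 -3.8428418  -8.8051829 ]
```

>>> {"op": "servo_tool", "data": {"moves": [{"dp": [0,0.015,0],"delta_rot": [0,0,0],"fingers": 0.1},{"dp": [0,0.015,0],"delta_rot": [0,0,0],"fingers": 0.1},{"dp": [0,0.01,0],"delta_rot": [0,0,0],"fingers": 0.1},{"dp": [0,0,0],"delta_rot": [0,0,0],"fingers": 0.1}]}}

```text
clock: 8.05
position: [0.5559, 0.0948, 0.1732]
ee_rot: [-0.034, 0.117, 0.959, -0.256]
contact_force: [-5.4, 3.1, 8.6]
width: 0.0169
gripper_force: 30.0
```

```bash
python3 chk.py
```

```text
[-0.0001 -0.0984  0.028 ] 0.09836500749122185 -0.0007994426314953681 0.016936510179250165 29.95039790868759 tool F [ 6.02090509 -2.76960318 -8.3071885 ]
```

>>> {"op": "servo_tool", "data": {"moves": [{"dp": [0,0.01,0],"delta_rot": [0,0,0],"fingers": 0.1},{"dp": [0,0.01,0],"delta_rot": [0,0,0],"fingers": 0.1},{"dp": [0,0,0],"delta_rot": [0,0,0],"fingers": 0.1}]}}

```text
clock: 8.35
position: [0.5561, 0.0953, 0.1729]
ee_rot: [-0.035, 0.117, 0.958, -0.26]
contact_force: [-7.6, -4.9, 14.3]
width: 0.0172
gripper_force: 30.7
```

```bash
python3 chk.py
```

```text
[-0.0003 -0.0984  0.028 ] 0.09836583576184108 -0.003237445802490695 0.017188832182065333 30.74805110692978 tool F [  6.24413971 -12.89960557  -9.02360987]
```

>>> {"op": "servo_tool", "data": {"moves": [{"dp": [0,0.01,0],"delta_rot": [0,0,0],"fingers": 0.1},{"dp": [0,0,0],"delta_rot": [0,0,0],"fingers": 0.1},{"dp": [0,0,0],"delta_rot": [0,0,0],"fingers": 1},{"dp": [0,0,0],"delta_rot": [0,0,0],"fingers": 1},{"dp": [0,-0.02,0],"delta_rot": [0,0,0],"fingers": 1}]}}

```text
clock: 8.85
position: [0.5593, 0.0969, 0.1708]
ee_rot: [-0.031, 0.116, 0.96, -0.255]
contact_force: [0.5, 0.0, 0.1]
width: 0.0603
gripper_force: 0.0
```

>>> {"op": "servo_tool", "data": {"moves": [{"dp": [0,0,0],"delta_rot": [0,0,0],"fingers": 1},{"dp": [0,0,-0.1],"delta_rot": [0,0,0],"fingers": 1},{"dp": [0,0,-0.2],"delta_rot": [0,0,0],"fingers": 1},{"dp": [0,0,-0.2],"delta_rot": [0,0,0],"fingers": 1},{"dp": [0,0,-0.2],"delta_rot": [0,0,0],"fingers": 1}]}}

```text
clock: 9.35
position: [0.576, 0.1646, 0.294]
ee_rot: [-0.031, 0.116, 0.959, -0.255]
contact_force: [0.2, -0.2, 0.1]
width: 0.0851
gripper_force: 0.0
```

```bash
python3 chk.py
python3 - <<'E'
from h import *
p,d,W,K,M=grab("wrist"); np.savez("w2.npz",p=p,W=W,K=K,M=M); save("w2.png",cv2.convertScaleAbs(p,alpha=1.6))
piv=np.array([.6423,.031,.1028])
C=np.stack([(W-piv)@xc,(W-piv)@yc,(W-piv)@n],-1)
for lo,hi in((-.010,-.004),(-.0025,.003),(.004,.008),(.045,.055)):
    m=((C[...,2]>lo)&(C[...,2]<hi)&(abs(C[...,0])<.05)).astype(np.uint8)
    k,L,st,ce=cv2.connectedComponentsWithStats(m)
    for i in range(1,k):
        if st[i,4]>150: print(lo,hi,st[i].tolist(),np.median(C[L==i],0).round(4),np.mean(C[L==i],0).round(4))
# bar long edge direction & hole
m=((abs(C[...,2])<.0028)&(abs(C[...,0])<.03)&(C[...,1]<.03)&(C[...,1]>-.2))
q=C[m][:,:2]; print(cv2.minAreaRect(q.astype(np.float32)*1000))
E
```

```text
[-0.0032 -0.0949  0.1688] 0.0949367411691746 -0.03364759302271048 0.08511334081101744 0.0 tool F [-0.25874789 -0.17288815  0.00050575]
-0.0025 0.003 [293, 61, 47, 240, 8254] [-0.0009 -0.1127 -0.    ] [-0.001  -0.1025 -0.    ]
-0.0025 0.003 [340, 68, 12, 65, 708] [-0.0238 -0.1657  0.0015] [-0.0238 -0.1654  0.0014]
0.004 0.008 [307, 273, 26, 24, 459] [-0.0024 -0.0012  0.0063] [-0.0021 -0.0011  0.0063]
0.045 0.055 [306, 190, 24, 25, 457] [-0.0016 -0.0966  0.0498] [-0.0013 -0.0964  0.0496]
((-6.081090927124023, -87.15870666503906), (45.916263580322266, 215.77261352539062), 0.5300368070602417)
```

View pics/w2.png

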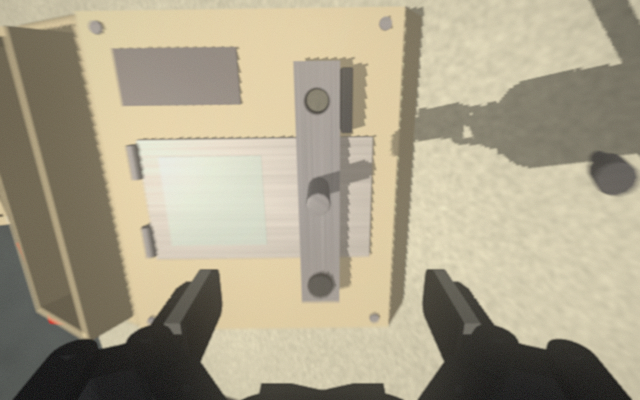

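The bar lies closed against the ledge: hole at (317,99), post at (318,200), bolt at (320,284). Now I locate the hole and work out the move to above the pin.

Run:
```python
from h import *
z=np.load("w2.npz");p,K,M=z["p"],z["K"],z["M"]
g=cv2.GaussianBlur(cv2.cvtColor(p,cv2.COLOR_RGB2GRAY),(3,3),0)
sub=g[82:118,300:335].astype(float)
bar=np.median(g[125:160,305:330]);print("bar",bar,"hole",g[99,317])
m=(sub<bar-(bar-g[99,317])*.5).astype(np.uint8)
k,L,st,ce=cv2.connectedComponentsWithStats(m);print(st.tolist(),ce.round(1).tolist())
cs,_=cv2.findContours(m,cv2.RETR_EXTERNAL,cv2.CHAIN_APPROX_NONE);c=max(cs,key=cv2.contourArea)
e=cv2.fitEllipse(c);print(e)
piv=np.array([.6423,.031,.1028])
u,v=e[0][0]+300,e[0][1]+82
r=M[:3,:3]@np.array([(u-K[0,2])/K[0,0],(v-K[1,2])/K[1,1],1]);o=M[:3,3]
X=o+r*(((piv-o)@n)/(r@n));print("hole",X,[(X-piv)@a for a in(xc,yc,n)])
RV=np.stack([-yc,np.cross([0,0,-1.],-yc),[0,0,-1.]],1)
print(RV); to([.5895,.3485,.087+.12],RV)
```

```text
bar 103.0 hole 83
[[0, 0, 35, 36, 642], [3, 5, 28, 28, 618]] [[17.6, 16.4], [16.4, 18.6]]
((16.404155731201172, 18.619216918945312), (26.881208419799805, 27.489913940429688), 177.6796875)
hole [0.48172286 0.07008876 0.10262412] [np.float64(-0.00035408741323966926), np.float64(-0.16526601249270323), np.float64(2.8975303059675106e-17)]
[[-0.97206479  0.23471268  0.        ]
 [ 0.23471268  0.97206479  0.        ]
 [-0.          0.         -1.        ]]
dp [ 0.163  0.872 -0.269] dp in R [0.159 0.892 0.195] rot [-5.13  0.09 -0.04]
```

>>> {"op": "servo_tool", "data": {"moves": [{"dp": [0,0,0],"delta_rot": [-1,0,0],"fingers": 1},{"dp": [0,0,0],"delta_rot": [-1,0,0],"fingers": 1},{"dp": [0,0,0],"delta_rot": [-1,0,0],"fingers": 1},{"dp": [0,0,0],"delta_rot": [-1,0,0],"fingers": 1},{"dp": [0,0,0],"delta_rot": [-1,0,0],"fingers": 1}]}}

```text
clock: 9.9
position: [0.5761, 0.1641, 0.2931]
ee_rot: [-0.001, 0.12, 0.993, -0.008]
contact_force: [-0.1, -0.3, -0.1]
width: 0.0852
gripper_force: 0.0
```

>>> {"op": "servo_tool", "data": {"moves": [{"dp": [0.03,0.18,0],"delta_rot": [-0.13,0.09,-0.04],"fingers": 1},{"dp": [0.03,0.18,0.04],"delta_rot": [0,0,0],"fingers": 1},{"dp": [0.03,0.18,0.05],"delta_rot": [0,0,0],"fingers": 1},{"dp": [0.03,0.18,0.05],"delta_rot": [0,0,0],"fingers": 1},{"dp": [0.04,0.17,0.05],"delta_rot": [0,0,0],"fingers": 1}]}}

```text
clock: 10.4
position: [0.5866, 0.3455, 0.2527]
ee_rot: [-0.005, 0.118, 0.993, -0.003]
contact_force: [-0.2, -0.4, 0.6]
width: 0.0853
gripper_force: 0.0
```

>>> {"op": "servo_tool", "data": {"moves": [{"dp": [0,0,0],"delta_rot": [0,0,0],"fingers": 1},{"dp": [0,0,0],"delta_rot": [0,0,0],"fingers": 1}]}}

```text
clock: 10.6
position: [0.586, 0.3446, 0.2525]
ee_rot: [-0.006, 0.117, 0.993, -0.004]
contact_force: [-0.2, -1.0, 0.6]
width: 0.0855
gripper_force: 0.0
```

Run:
```python
from h import *
RV=np.stack([-yc,np.cross([0,0,-1.],-yc),[0,0,-1.]],1)
p,d,W,K,M=grab("wrist"); np.savez("w3.npz",p=p,W=W,K=K,M=M); save("w3.png",cv2.convertScaleAbs(p,alpha=1.6))
for lo,hi in((.055,.068),(.101,.113),(.128,.145)):
    m=((W[...,2]>lo)&(W[...,2]<hi)).astype(np.uint8)
    k,L,st,ce=cv2.connectedComponentsWithStats(m)
    for i in range(1,k):
        if st[i,4]>100:
            X=W[L==i];print(lo,st[i].tolist(),np.median(X,0).round(4),X.mean(0).round(4),X.min(0).round(4),X.max(0).round(4))
to([.5895,.3485,.087],RV)
```

```text
0.055 [263, 130, 136, 131, 8399] [0.5796 0.3537 0.0617] [0.5842 0.3512 0.0617] [0.542  0.3035 0.0551] [0.6363 0.3973 0.068 ]
0.055 [0, 150, 58, 228, 5059] [0.6068 0.0763 0.0597] [0.6051 0.0756 0.0607] [0.4936 0.0397 0.055 ] [0.6897 0.1118 0.068 ]
0.055 [198, 189, 26, 26, 190] [0.5646 0.263  0.0617] [0.566  0.2617 0.0617] [0.5593 0.2514 0.055 ] [0.5793 0.266  0.0679]
0.055 [319, 307, 20, 10, 132] [0.6883 0.3243 0.0599] [0.6889 0.3242 0.0599] [0.6867 0.3152 0.055 ] [0.6958 0.3314 0.0661]
0.101 [312, 198, 42, 41, 1323] [0.5878 0.3506 0.1066] [0.5879 0.3506 0.1064] [0.5752 0.3369 0.101 ] [0.6027 0.364  0.1088]
0.101 [306, 333, 48, 30, 500] [0.6811 0.3266 0.1074] [0.6826 0.3258 0.1072] [0.6775 0.3065 0.101 ] [0.6998 0.3403 0.113 ]
0.128 [304, 359, 52, 31, 1140] [0.6866 0.3241 0.1337] [0.6868 0.3241 0.1331] [0.6777 0.3057 0.128 ] [0.6996 0.3403 0.1357]
dp [-0.015  0.031  0.561] dp in R [-0.01   0.027  0.561] rot [-0.08 -0.09  0.01]
```

View pics/w3.png

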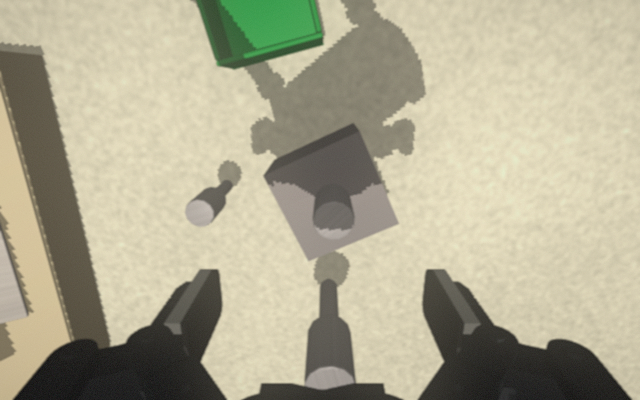

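The wrist view shows the middle-sized pin's head at (333,218) in the block, the small pin at (200,212) and the large one at (330,375). Its head centre is (0.589, 0.3505) with its top at 0.107, as expected. I grip it.

>>> {"op": "servo_tool", "data": {"moves": [{"dp": [-0.015,0.04,0],"delta_rot": [-0.08,-0.09,0],"fingers": 1},{"dp": [0,0,0.12],"delta_rot": [0,0,0],"fingers": 1},{"dp": [0,0,0.12],"delta_rot": [0,0,0],"fingers": 1},{"dp": [0,0,0.12],"delta_rot": [0,0,0],"fingers": 1},{"dp": [0,0,0.12],"delta_rot": [0,0,0],"fingers": 1}]}}

```text
clock: 11.15
position: [0.5921, 0.3505, 0.1576]
ee_rot: [0.001, 0.119, 0.993, 0.001]
contact_force: [-0.2, -0.2, 0.5]
width: 0.0853
gripper_force: 0.0
```

>>> {"op": "servo_tool", "data": {"force": 50, "moves": [{"dp": [0,0,0.08],"delta_rot": [0,0,0],"fingers": 1},{"dp": [0,0,0],"delta_rot": [0,0,0],"fingers": 1},{"dp": [0,0,0],"delta_rot": [0,0,0],"fingers": 0.2},{"dp": [0,0,0],"delta_rot": [0,0,0],"fingers": 0.2},{"dp": [0,0,0],"delta_rot": [0,0,0],"fingers": 0.2}]}}

```text
clock: 11.65
position: [0.5921, 0.3515, 0.1432]
ee_rot: [0.001, 0.118, 0.993, 0.001]
contact_force: [0.6, -0.1, 0.2]
width: 0.0439
gripper_force: 0.0
```

>>> {"op": "servo_tool", "data": {"moves": [{"dp": [0,0,0],"delta_rot": [0,0,0],"fingers": 0.2},{"dp": [0,0,0],"delta_rot": [0,0,0],"fingers": 0.2}]}}

```text
clock: 11.85
position: [0.5916, 0.3513, 0.1428]
ee_rot: [0.001, 0.118, 0.993, 0.001]
contact_force: [-0.9, -0.2, 4.4]
width: 0.0268
gripper_force: 49.1
```

Run:
```python
from h import *
s=readout.get_state();p,R=pose(s);g=p+.0539*R[:,2];print(g,R[:,2],s["contact_force"],s["width"],s["gripper_force"],s["qpos"])
```

```text
[0.59174727 0.35138184 0.08894782] [ 0.00197513  0.00118676 -0.99999735] [-0.90376774 -0.21420738  4.35255969] 0.026800923707026945 49.08439815044403 [ 4.34714685e-01  5.53637848e-01  1.46754362e+00  2.71933910e-04
  1.11811997e+00 -8.99506494e-01]
```

>>> {"op": "servo_tool", "data": {"moves": [{"dp": [0,0,-0.05],"delta_rot": [0,0,0],"fingers": 0.2},{"dp": [0,0,-0.1],"delta_rot": [0,0,0],"fingers": 0.2},{"dp": [0,0,-0.15],"delta_rot": [0,0,0],"fingers": 0.2},{"dp": [0,0,-0.2],"delta_rot": [0,0,0],"fingers": 0.2},{"dp": [0,0,-0.2],"delta_rot": [0,0,0],"fingers": 0.2}]}}

```text
clock: 12.35
position: [0.5907, 0.3511, 0.2824]
ee_rot: [-0.001, 0.118, 0.993, 0.0]
contact_force: [1.3, -0.8, -1.6]
width: 0.0267
gripper_force: 49.4
```

>>> {"op": "servo_tool", "data": {"moves": [{"dp": [0,0,-0.2],"delta_rot": [0,0,0],"fingers": 0.2},{"dp": [0,0,0],"delta_rot": [0,0,0],"fingers": 0.2},{"dp": [0,0,0],"delta_rot": [0,0,0],"fingers": 0.2}]}}

```text
clock: 12.65
position: [0.5911, 0.3513, 0.3228]
ee_rot: [0.001, 0.118, 0.993, 0.001]
contact_force: [-0.5, -0.9, -2.5]
width: 0.0269
gripper_force: 49.4
```

Run:
```python
from h import *
p,d,W,K,M=grab("wrist"); np.savez("w4.npz",p=p,W=W,K=K,M=M); save("w4.png",cv2.convertScaleAbs(p,alpha=1.8))
s=readout.get_state();P,R=pose(s);T=(W-P)@R
print(s["width"],s["contact_force"])
m=((abs(T[...,1])<.02)&(abs(T[...,0])<.03)&(T[...,2]>.02)&(T[...,2]<.15)).astype(np.uint8)
for lo in np.arange(.03,.14,.006):
    q=T[(m>0)&(T[...,2]>=lo)&(T[...,2]<lo+.006)]
    if len(q)>5: print(round(lo+.003,3),len(q),"y",np.percentile(q[:,1],[2,50,98]).round(4),"x",np.percentile(q[:,0],[2,50,98]).round(4))
hole=np.array([.6423,.031,.1028])-.0007*xc-.1655*yc;print(hole)
to(hole+.15*n)
```

```text
0.02697701127596667 [-0.71680362  0.72546373 -2.274884  ]
0.033 4858 y [-0.0157  0.0004  0.0166] x [-0.0097  0.0036  0.0144]
0.039 1076 y [-0.0186  0.0004  0.0191] x [-0.0074  0.0118  0.0155]
0.045 883 y [-0.0186  0.0004  0.0193] x [0.0052 0.0118 0.0157]
0.051 755 y [-0.0186  0.0001  0.0191] x [0.0057 0.0118 0.0155]
0.057 686 y [-0.0186  0.0004  0.0192] x [0.0055 0.0118 0.0156]
0.063 609 y [-0.0188  0.      0.0191] x [0.0057 0.0118 0.0156]
0.069 388 y [-0.0169  0.0009  0.0167] x [0.0054 0.0133 0.0156]
0.075 273 y [-0.0123  0.0004  0.0134] x [0.0047 0.0139 0.0156]
0.093 40 y [-0.0038  0.001   0.0052] x [0.0067 0.008  0.0088]
0.099 106 y [-0.0053  0.0004  0.0067] x [0.0046 0.0075 0.0086]
0.105 100 y [-0.0061  0.0004  0.007 ] x [0.0032 0.0075 0.0087]
0.111 98 y [-0.0057  0.0004  0.0071] x [0.0037 0.0075 0.0086]
0.117 88 y [-0.0059  0.0007  0.0068] x [0.0036 0.0076 0.0086]
0.123 78 y [-0.006   0.0004  0.0069] x [0.0034 0.0074 0.0086]
0.129 74 y [-0.0056  0.0004  0.0072] x [0.0039 0.0074 0.0086]
0.135 16 y [-0.0049  0.0011  0.0062] x [0.005  0.0071 0.0083]
[0.48156587 0.07043551 0.10245229]
dp [ 0.2   -0.985  0.207] dp in R [ 0.201 -0.752  0.669] rot [ 5.2  -0.01  0.  ]
```

View pics/w4.png

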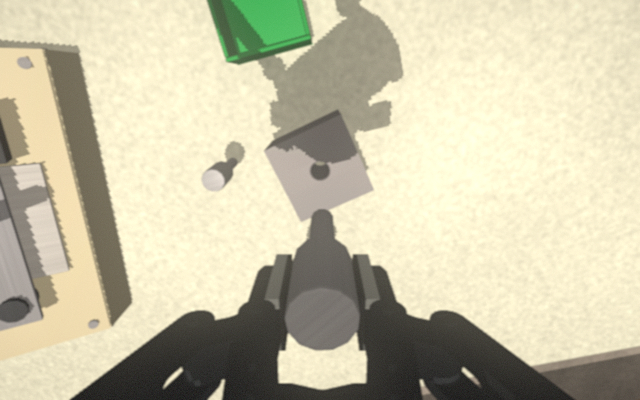

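The pin hangs straight in the grip between the pads, and the empty block hole is at (320,172). The pin's axis is 1.6 mm off in tool x and 0.5 mm in tool y. I carry it to above the catch and tilt.

>>> {"op": "servo_tool", "data": {"moves": [{"dp": [0.032,-0.1,0],"delta_rot": [0,0,0],"fingers": 0.2},{"dp": [0.032,-0.165,0],"delta_rot": [0,0,0],"fingers": 0.2},{"dp": [0.032,-0.18,0],"delta_rot": [0,0,0],"fingers": 0.2},{"dp": [0.032,-0.18,0.05],"delta_rot": [0,0,0],"fingers": 0.2},{"dp": [0.032,-0.18,0.08],"delta_rot": [0,0,0],"fingers": 0.2}]}}

```text
clock: 13.2
position: [0.5211, 0.201, 0.2937]
ee_rot: [-0.001, 0.118, 0.993, 0.0]
contact_force: [0.5, -0.0, -2.8]
width: 0.0268
gripper_force: 49.6
```

>>> {"op": "servo_tool", "data": {"moves": [{"dp": [0.032,-0.18,0.077],"delta_rot": [0,0,0],"fingers": 0.2},{"dp": [0,0,0],"delta_rot": [0.8,0,0],"fingers": 0.2},{"dp": [0,0,0],"delta_rot": [0.9,0,0],"fingers": 0.2},{"dp": [0,0,0],"delta_rot": [0.9,0,0],"fingers": 0.2},{"dp": [0,0,0],"delta_rot": [0.9,0,0],"fingers": 0.2}]}}

```text
clock: 13.7
position: [0.5067, 0.1683, 0.2782]
ee_rot: [-0.022, 0.116, 0.977, -0.175]
contact_force: [-0.6, -0.8, -2.2]
width: 0.0271
gripper_force: 49.9
```

>>> {"op": "servo_tool", "data": {"moves": [{"dp": [0,0,0],"delta_rot": [0.9,0,0],"fingers": 0.2},{"dp": [0,0,0],"delta_rot": [0.8,0,0],"fingers": 0.2},{"dp": [0,0,0],"delta_rot": [0,0,0],"fingers": 0.2},{"dp": [0,0,0],"delta_rot": [0,0,0],"fingers": 0.2}]}}

```text
clock: 14.1
position: [0.5071, 0.169, 0.2782]
ee_rot: [-0.032, 0.113, 0.96, -0.255]
contact_force: [0.5, 0.8, -1.9]
width: 0.027
gripper_force: 49.9
```

```bash
cat > ins.py <<'E'
from h import *
s=readout.get_state();P,R=pose(s)
hole=np.array([.6423,.031,.1028])-.0007*xc-.1655*yc
tip=P+R@np.array([.0016,.0005,.140]);e=R.T@(tip-hole)
print("tip rel hole, tool axes mm",(e*1000).round(1),"rot",(Ro.from_matrix(R.T@RT).as_rotvec()*10).round(2),"F",(R.T@s["contact_force"]).round(1),s["width"],"grip",s["gripper_force"])
E
python3 ins.py
python3 - <<'E'
from h import *
p,d,W,K,M=grab("wrist"); np.savez("w5.npz",p=p,W=W,K=K,M=M); save("w5.png",cv2.convertScaleAbs(p,alpha=1.8))
P,R=pose();T=(W-P)@R
piv=np.array([.6423,.031,.1028]);C=np.stack([(W-piv)@xc,(W-piv)@yc,(W-piv)@n],-1)
m=(abs(C[...,2])<.003)&(abs(C[...,0])<.025)&(C[...,1]>-.2)&(C[...,1]<.03)
q=C[m];print("bar",len(q),np.percentile(q[:,0],[1,50,99]),np.percentile(q[:,1],[1,99]),q[:,2].mean())
m=((abs(T[...,1])<.02)&(abs(T[...,0])<.03)&(T[...,2]<.15))
q=T[m&(T[...,2]>.10)&(T[...,2]<.13)];print("shank",np.percentile(q[:,1],[2,50,98]).round(4),np.percentile(q[:,0],[2,50,98]).round(4)); q=T[m&(T[...,2]>.1)];print(np.percentile(q[:,2],99.5))
E
```

```text
tip rel hole, tool axes mm [  0.4   1.6 -63.1] rot [ 0.01 -0.02  0.02] F [-0.3  1.7  1.2] 0.02703696488751522 grip 49.89001214504242
bar 3669 [-0.0244424  -0.00387799  0.01717437] [-0.19464495  0.01904174] -0.00014738646750089176
shank [-0.0058  0.0005  0.007 ] [0.0045 0.0085 0.0097]
0.13554290508794847
```

View pics/w5.png

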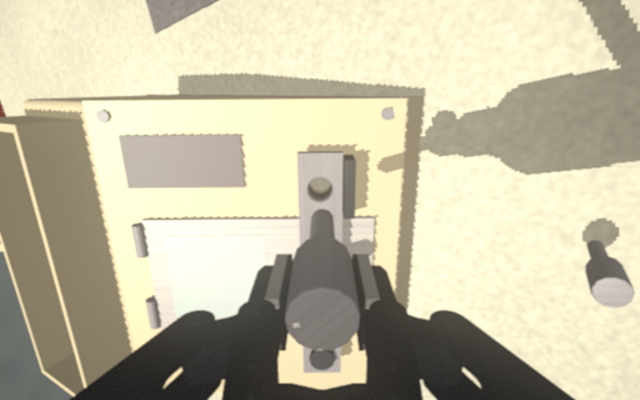

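The hole shows clearly at (320,187), just ahead of the tip. I re-measure it from this view before inserting.

Run:
```python
from h import *
z=np.load("w5.npz");p,K,M,W=z["p"],z["K"],z["M"],z["W"]
P,R=pose();T=(W-P)@R
g=cv2.GaussianBlur(cv2.cvtColor(p,cv2.COLOR_RGB2GRAY),(3,3),0)
sub=g[168:206,300:342].astype(float)
bar=np.median(g[158:170,306:334]);print(bar)
m=(sub<bar*.83).astype(np.uint8)
cs,_=cv2.findContours(m,cv2.RETR_LIST,cv2.CHAIN_APPROX_NONE)
hole=np.array([.6423,.031,.1028])-.0007*xc-.1655*yc
for c in cs:
    if cv2.contourArea(c)<150: continue
    e=cv2.fitEllipse(c);u,v=e[0][0]+300,e[0][1]+168;print(u,v,e[1])
    r=M[:3,:3]@np.array([(u-K[0,2])/K[0,0],(v-K[1,2])/K[1,1],1]);o=M[:3,3]
    X=o+r*(((hole-o)@n)/(r@n));print("hole vs est (tool mm)",(R.T@(X-hole)*1000).round(2),"in tool",((X-P)@R).round(4))
for lo in(.045,.055,.1,.11,.12):
    q=T[(abs(T[...,1])<.02)&(abs(T[...,0])<.03)&(T[...,2]>lo)&(T[...,2]<lo+.01)];print(lo,np.percentile(q[:,1],[1,99]).round(4),np.percentile(q[:,0],[90,99.8]).round(4))
```

```text
110.0
319.4082889556885 189.5807876586914 (22.576683044433594, 25.070390701293945)
hole vs est (tool mm) [-0.52 -0.49 -0.  ] in tool [ 0.0011 -0.0011  0.2036]
0.045 [-0.0189  0.0197] [0.0159 0.0168]
0.055 [-0.0188  0.0194] [0.016  0.0168]
0.1 [-0.006  0.007] [0.0094 0.0098]
0.11 [-0.0058  0.0073] [0.0095 0.0101]
0.12 [-0.0061  0.007 ] [0.0095 0.0098]
```

>>> {"op": "servo_tool", "data": {"moves": [{"dp": [-0.0075,-0.008,0],"delta_rot": [0,0,0],"fingers": 0.2},{"dp": [0,0,0.1],"delta_rot": [0,0,0],"fingers": 0.2},{"dp": [0,0,0.1],"delta_rot": [0,0,0],"fingers": 0.2},{"dp": [0,0,0.08],"delta_rot": [0,0,0],"fingers": 0.2},{"dp": [0,0,0],"delta_rot": [0,0,0],"fingers": 0.2}]}}

```text
clock: 14.65
position: [0.501, 0.1384, 0.2311]
ee_rot: [-0.032, 0.115, 0.96, -0.255]
contact_force: [0.4, -0.3, -1.0]
width: 0.0272
gripper_force: 49.8
```

```bash
sed -i 's/\[.0016,.0005,.140\]/[.0027,.0005,.140]/' ins.py; python3 ins.py
```

```text
tip rel hole, tool axes mm [ 0.3 -2.2 -6.8] rot [-0.   -0.04 -0.  ] F [-0.4  0.4  1. ] 0.027150831594052186 grip 49.842002391815186
```

>>> {"op": "servo_tool", "data": {"moves": [{"dp": [-0.003,0.009,0],"delta_rot": [0,0,0],"fingers": 0.2},{"dp": [0,0,0.025],"delta_rot": [0,0,0],"fingers": 0.2},{"dp": [0,0,0.025],"delta_rot": [0,0,0],"fingers": 0.2},{"dp": [0,0,0.025],"delta_rot": [0,0,0],"fingers": 0.2},{"dp": [0,0,0],"delta_rot": [0,0,0],"fingers": 0.2}]}}

```text
clock: 15.15
position: [0.501, 0.1339, 0.2176]
ee_rot: [-0.031, 0.114, 0.96, -0.255]
contact_force: [0.1, -0.4, -1.7]
width: 0.0267
gripper_force: 49.9
```

```bash
python3 ins.py
```

```text
tip rel hole, tool axes mm [-1.2  0.8  7.1] rot [ 0.   -0.01  0.  ] F [-0.2  0.6  1.7] 0.02673692710905019 grip 49.86507475376129
```

>>> {"op": "servo_tool", "data": {"moves": [{"dp": [0.003,-0.004,0.02],"delta_rot": [0,0,0],"fingers": 0.2},{"dp": [0,0,0.025],"delta_rot": [0,0,0],"fingers": 0.2},{"dp": [0,0,0.025],"delta_rot": [0,0,0],"fingers": 0.2},{"dp": [0,0,0],"delta_rot": [0,0,0],"fingers": 0.2}]}}

```text
clock: 15.55
position: [0.4986, 0.1264, 0.2057]
ee_rot: [-0.031, 0.114, 0.96, -0.255]
contact_force: [-1.2, 0.5, -1.8]
width: 0.0271
gripper_force: 49.9
```

```bash
python3 ins.py
```

```text
tip rel hole, tool axes mm [-0.5 -0.1 21.3] rot [-0.   -0.01  0.  ] F [1.3 1.  1.5] 0.027081000454553122 grip 49.86537516117096
```

In the catch hole without contact. I continue another 33 mm.

>>> {"op": "servo_tool", "data": {"moves": [{"dp": [0,0,0.04],"delta_rot": [0,0,0],"fingers": 0.2},{"dp": [0,0,0.04],"delta_rot": [0,0,0],"fingers": 0.2},{"dp": [0,0,0.04],"delta_rot": [0,0,0],"fingers": 0.2},{"dp": [0,0,0.04],"delta_rot": [0,0,0],"fingers": 0.2},{"dp": [0,0,0],"delta_rot": [0,0,0],"fingers": 0.2}]}}

```text
clock: 16.05
position: [0.4945, 0.1107, 0.1775]
ee_rot: [-0.032, 0.114, 0.96, -0.255]
contact_force: [-0.3, 0.1, -1.1]
width: 0.0266
gripper_force: 49.9
```

```bash
python3 ins.py
```

```text
tip rel hole, tool axes mm [-0.2 -0.2 53.9] rot [-0.01 -0.02  0.01] F [0.4 0.6 1. ] 0.026561804323042965 grip 49.87882912158966
```

>>> {"op": "servo_tool", "data": {"moves": [{"dp": [0,0,0.015],"delta_rot": [0,0,0],"fingers": 0.2},{"dp": [0,0,0.01],"delta_rot": [0,0,0],"fingers": 0.2},{"dp": [0,0,0.01],"delta_rot": [0,0,0],"fingers": 0.2},{"dp": [0,0,0],"delta_rot": [0,0,0],"fingers": 0.2}]}}

```text
clock: 16.45
position: [0.4947, 0.1081, 0.1727]
ee_rot: [-0.03, 0.114, 0.96, -0.255]
contact_force: [0.6, 0.4, -2.5]
width: 0.027
gripper_force: 50.1
```

```bash
python3 ins.py
```

```text
tip rel hole, tool axes mm [-1.3  0.2 59.3] rot [ 0.01  0.   -0.  ] F [-0.4  1.7  1.9] 0.02695793436209508 grip 50.13766050338745
```

>>> {"op": "servo_tool", "data": {"moves": [{"dp": [0.003,0,0.01],"delta_rot": [0,0,0],"fingers": 0.2},{"dp": [0,0,0.01],"delta_rot": [0,0,0],"fingers": 0.2},{"dp": [0,0,0.005],"delta_rot": [0,0,0],"fingers": 0.2},{"dp": [0,0,0],"delta_rot": [0,0,0],"fingers": 0.2}]}}

```text
clock: 16.85
position: [0.4944, 0.1078, 0.1723]
ee_rot: [-0.028, 0.115, 0.96, -0.254]
contact_force: [-3.2, 11.8, 22.5]
width: 0.0267
gripper_force: 52.8
```

```bash
python3 ins.py
```

```text
tip rel hole, tool axes mm [-1.4  0.3 59.9] rot [ 0.04  0.04 -0.03] F [  5.8  -1.8 -24.9] 0.02672979106774984 grip 52.8251713514328
```

The head is home: 25 N at 59.9 mm depth. I ease the press, release and back off.

>>> {"op": "servo_tool", "data": {"force": 20, "moves": [{"dp": [0,0,-0.015],"delta_rot": [0,0,0],"fingers": 0.2},{"dp": [0,0,0],"delta_rot": [0,0,0],"fingers": 0.5},{"dp": [0,0,0],"delta_rot": [0,0,0],"fingers": 0.8},{"dp": [0,0,0],"delta_rot": [0,0,0],"fingers": 0.8},{"dp": [0,0,0],"delta_rot": [0,0,0],"fingers": 0.8}]}}

```text
clock: 17.35
position: [0.4936, 0.1069, 0.1704]
ee_rot: [-0.031, 0.114, 0.96, -0.255]
contact_force: [-0.0, -0.7, 0.2]
width: 0.0684
gripper_force: 0.0
```

>>> {"op": "servo_tool", "data": {"moves": [{"dp": [0,0,-0.05],"delta_rot": [0,0,0],"fingers": 0.8},{"dp": [0,0,-0.15],"delta_rot": [0,0,0],"fingers": 0.8},{"dp": [0,0,-0.2],"delta_rot": [0,0,0],"fingers": 0.8},{"dp": [0,0,-0.2],"delta_rot": [0,0,0],"fingers": 0.8},{"dp": [0,0,0],"delta_rot": [0,0,0],"fingers": 0.8}]}}

```text
clock: 17.85
position: [0.5103, 0.1677, 0.2798]
ee_rot: [-0.025, 0.114, 0.96, -0.252]
contact_force: [0.2, -0.7, 0.6]
width: 0.0681
gripper_force: 0.0
```

Run:
```python
from h import *
p,d,W,K,M=grab("wrist"); save("w6.png",cv2.convertScaleAbs(p,alpha=1.8))
piv=np.array([.6423,.031,.1028]);C=np.stack([(W-piv)@xc,(W-piv)@yc,(W-piv)@n],-1)
for lo,hi,nm in((-.0025,.003,"bar"),(.035,.055,"tops")):
    m=((C[...,2]>lo)&(C[...,2]<hi)&(abs(C[...,0])<.05)&(C[...,1]>-.22)&(C[...,1]<.05)).astype(np.uint8)
    k,L,st,ce=cv2.connectedComponentsWithStats(m)
    for i in range(1,k):
        if st[i,4]>150: X=C[L==i];print(nm,st[i].tolist(),np.median(X,0).round(4),np.percentile(X[:,2],95).round(4))
```

```text
bar [296, 145, 47, 221, 6040] [ 0.0003 -0.1036 -0.    ] 0.0011
bar [343, 151, 12, 61, 689] [-0.0237 -0.166   0.0014] 0.0026
tops [303, 179, 41, 41, 1280] [-0.0027 -0.1662  0.0444] 0.0455
tops [310, 272, 24, 30, 598] [-0.0012 -0.0994  0.0492] 0.0507
```

View pics/w6.png

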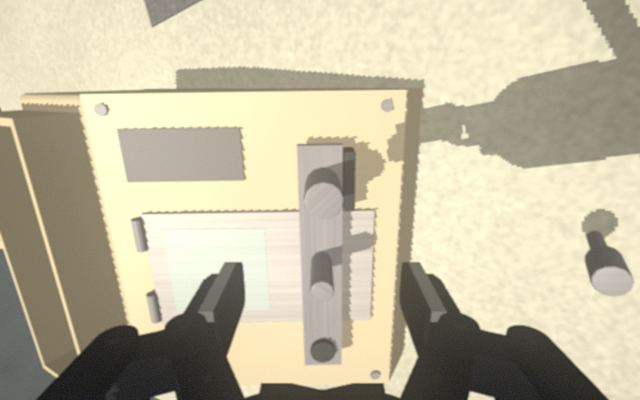

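The picture shows the pin's head seated on the bar at (323,195), its top 45 mm above the bar's face as it must be. The bar is still against the ledge and the gripper is clear.

```bash
python3 -c "
from rig import manip
print(manip.sign_off())"
```

```text
the job is handed in; nothing more can be done
None
```

The cover is locked and the job is handed in: the bar was pushed home on the ledge first, then the middle-sized pin was pushed through it into the catch with its head against the bar and released; the bin, bottle and pot were not touched.

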